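Clamp the optic block on the optical table

TASK

Clamp the loose optic block in its holder: with the outside of a finger push the steel strap round over the block until it is home against the stem of the cam post, and only then press the cam lever fully down. Only push, do not grip anything; leave the block in its nest and everything around the clamp where it is.

Things in the scene. Friction and masses are not known exactly. Their poses are not given: they have to be found in the camera images.
- clamp: fixed clamp: aluminium base plate 100 x 210 x 12 mm with two steel posts and the optic block between them. Origin: on the table under the plate's middle. y runs along the plate from the pivot post (y = -70 mm) to the cam post (y = +70 mm), z is up; x points away from the robot (within 25 degrees), so the pivot post is to the right seen from the robot
- strap (a joint): angle of the strap, a level steel bar 22 mm wide, 14 mm high (z 52 to 66 mm), turning on the pivot post, 162 mm long. 0 = swung away towards the robot; grows clockwise seen from above to its stop at 1.75: along the clamp's y, the notch near its free end against the cam post's 10 mm stem. Its direction in the clamp's frame is pi/2 + 1.75 - value (from x to y). Starts 0.05 to 0.6; stays where left
- strap_pivot (a point): point on the strap's upright turning axis, half-way up the bar (59 mm above the table)
- strap_mid (a point): on the strap's centre line, half-way up the bar, 70 mm from the pivot axis: a good place to push (about 2 N). The point's x axis points along the strap to its free end; its y axis points out of the flat side to push on, the one facing away from block and cam post; z is up
- lever (a joint): angle of the cam lever on the cam post: a straight steel rod 10 mm thick with a black 20 mm ball at its end. At 0 it rises 70 degrees above the level, leaning to the clamp's +y, away from the block; grows as it is pushed outwards and down, to its stop at 1.152 (4 degrees above the level, pointing to the clamp's +y). Starts 0 to 0.3; takes about 5 N at 65 mm from the hinge; stays where left
- lever_hinge (a point): the cam lever's hinge: on the cam post's axis, 78 mm above the table; its axis is level, along the clamp's x. The round cam about it is 22 mm across and 20 mm wide
- lever_knob (a point): centre of the ball at the lever's end, 90 mm from the hinge
- optic_block: the optic block to be clamped: a black block 50 x 50 x 34 mm with a small glass window in one side, loose, standing between low fences on the base plate, its top 46 mm above the table (6 mm under the strap; the strap's pad reaches to 47 mm). Origin: centre of its underside
- lens_tube: not part of the job, loose beside the clamp: a black lens tube standing on end, 35 mm across and 55 mm tall. Origin: middle of its underside
- post: not part of the job, loose beside the clamp: a thin steel post, 13 mm across, on a round foot 34 mm across, 75 mm tall in all. Origin: middle of its underside
- bottle: not part of the job, loose beside the clamp: a small white plastic bottle, 42 mm across, 85 mm tall. Origin: middle of its underside
- filter_box: not part of the job, loose beside the clamp: a flat grey box with a clear lid, 60 x 45 x 19 mm. Origin: middle of its underside
- wrench: not part of the job, loose beside the clamp: a small steel wrench lying flat, 130 mm long. Origin: on its underside near its middle
- ring: not part of the job, loose beside the clamp: a black mounting ring lying flat, 50 mm across, 10 mm high. Origin: middle of its underside
- tray: not part of the job, loose beside the clamp: an open aluminium tray with a few screws, 75 x 60 x 22 mm. Origin: middle of its underside
Not all that is in view belongs to the job. Leave any green look-alike of the optic_block alone.

How it is judged:
By the outcome, as a careful person would: the job done as asked, in the order asked, and still so for the second after the job is handed in, with the robot touching nothing.
It also fails if it takes over 51 s, if anything falls off the work surface, if the arm or the gripper's body presses on something with over 40 N, if the wrist force passes 120 N, or if a joint passes its speed limit or range.

ROBOT

A 7-joint arm with a two-finger parallel gripper is mounted at the origin on the work surface. World frame = base frame: x ahead of the robot, y to its left, z up, the work surface at z = 0. Lengths are in m, angles in rad, forces in N, time in s.
With the tool pointing down it reaches from about 0.425 to 0.925 m from the base axis. Payload 6.8 kg.
Tool frame: the origin (TCP) lies at the very end of the fingers, on their centre line; the grasp point (between the pads) lies 19 mm behind it; z points along the fingers, y is the direction in which the jaws open and shut (so a half turn about z gives the same grasp; the last joint's range is limited). The gripper opens to 85 mm and grips with 20 to 120 N. Pads are 22 mm wide; open, the fingers measure 114 mm over their backs; the gripper's body (76 mm by 85 mm) begins 54 mm behind the grasp point. The pads swing forward as they close: fully open they stand 13 mm farther back than shut.
Start: joints at [1.075, 0.477, 0.022, 1.555, -0.011, 1.109, -0.083], TCP at [0.255, -0.625, 0.231] pointing down, gripper open.
Joint ranges: [-2.96, 2.96], [-0.34, 2.1], [-1.41, 1.46], [0.24, 2.44], [-1.37, 4.51], [0.17, 1.92], [-2.96, 2.96]. Speed limits (rad/s): [2.39, 2.39, 3.14, 3.14, 3.14, 3.14, 3.14].

INTERFACE

Orientations are given as a rotation vector (axis times angle).
In Python, from bench import monitor, viewer, job gives the robot as it stands. The module is installed in compiled form; this text tells all that it offers.
- The arm moves only by the tool drive_tool, never from a script. Its argument "commands" is a list of rows, each an object with "linear": the shift along the tool's x, y, z in m, a list of three; "dr": the turn, a rotation vector about the tool's x, y, z in degrees, a list of three; "jaw": the closure, from 0 (fully open) to 1 (shut). A call has 1 to 8 rows; each row shifts and turns the pose as measured when the row begins, along the tool's axes as they then stand; what a row does not reach is not made up. A row lasts 1/8 s, in which the tool goes at most 62.5 mm and 10.7 degrees, less where a joint would pass 70% of its speed; a pose out of reach is approached as far as the arm can. A call is refused whole if a number of a shift passes 0.0625 or a number of a turn 10.7, either way. A call with a gripper value outside its range is refused whole. The fingers move at their own pace and stop on an object; "force" is the grip in N (left out, the last holds). Time passes only in rows, so rows that do not move let the fingers close. It gives the time, the measured TCP pose, the force and the opening at its end, in the units of the state.
- monitor.get_obs(): the state, without advancing time (a new reading comes with each control period).
- viewer.grab_frame(name): name is "side" or "top"; returns the picture (480x640x3 uint8, red, green, blue); there is no depth.
- viewer.calibration(name): a dict with "K" (3x3 intrinsics, pixels), "R" (3x3) and "t" (3): a world point X has camera coordinates R X + t. Camera axes: x right, y down, z forward; pixel columns grow to the right and rows downward; lengths in m; the calibration is good to about 2 mm. A picture is of the moment at which its call begins. calibration takes no time and is no camera call.
- job.hand_in(): hands the job in, once; it reports no verdict.
The state is a dict: "clock": time; "joints": joint angles; "qvel": joint speeds; "tau": joint torques, N m; "tcp_pos": TCP position; "orientation": TCP orientation; "contact_force": force on the tool from outside, world axes, zero at the start; "moment": the same for the moment, N m; "grip_width": finger opening in m.
Only numpy, scipy, OpenCV 4.12 (cv2) and the standard library are available. Lean on these libraries where they do the work, as an engineer would, in place of code of your own. Each camera call takes 0.05 s, during which the arm holds its last target.

## Working session

There is one attempt and no reset: what is moved stays moved. The work goes in short steps, Python scripts to look and compute and a tool call to move; the robot and the scene stay as the last step left them, time stands still between calls to the robot, and variables do not carry over. Pictures are saved under pics/ and viewed, and the job is handed in when it is done.

Besides the shell and the picture viewer there is one more tool, called after "Emit:" as name(argument=value, ...), one argument or row to a line, values as JSON. drive_tool: Moves the arm, as the interface text tells. Its arguments: {"type":"object","properties":{"commands":{"type":"array"},"force":{"type":"number"}},"required":["commands"]}

```bash
mkdir -p pics
python3 - <<'E'
from bench import monitor, viewer, job
import cv2,numpy as np
for n in("side","top"):
    im=viewer.grab_frame(n); cv2.imwrite(f"pics/{n}0.png",im[:,:,::-1])
    c=viewer.calibration(n); print(n,c); print(-np.array(c['R']).T@np.array(c['t']))
print(monitor.get_obs())
E
```

```text
side {'K': array([[468.592056  ,   0.        , 318.46628828],
       [  0.        , 468.592056  , 243.0656086 ],
       [  0.        ,   0.        ,   1.        ]]), 'R': array([[ 0.94732248, -0.32027701, -0.00165834],
       [-0.24610285, -0.72459535, -0.64373517],
       [ 0.20497195,  0.61023292, -0.76524655]]), 't': array([-0.60208358,  0.22319456,  0.72283944])}
[ 0.47713432 -0.47220821  0.69583012]
top {'K': array([[579.78615514,   0.        , 314.14493678],
       [  0.        , 579.78615514, 237.31735329],
       [  0.        ,   0.        ,   1.        ]]), 'R': array([[-0.05271635, -0.9986087 , -0.00128629],
       [-0.97449054,  0.05172446, -0.21838676],
       [ 0.21814945, -0.01025907, -0.97586145]]), 't': array([-0.00650362,  0.64088649,  1.15602894])}
[ 0.3720079  -0.0277843   1.26807683]
{'clock': 0.1, 'joints': array([ 1.07488207,  0.47772178,  0.02235048,  1.55634826, -0.0115195 ,
        1.1092931 , -0.08312582]), 'qvel': array([ 0.00110782, -0.0027765 , -0.00097258, -0.00224602,  0.00046162,
       -0.00013223,  0.00077294]), 'tau': array([ 3.62071478e-03, -5.97757888e+01,  1.61310408e+00, -2.81954473e+01,
        1.27724488e-02,  5.00619295e-03, -2.54848072e-05]), 'tcp_pos': array([ 0.25505185, -0.62438511,  0.23042199]), 'orientation': array([-3.08116379e+00, -6.05027896e-01,  6.58644760e-04]), 'contact_force': array([-0.00834287,  0.19914269,  0.01753215]), 'moment': array([0.022989  , 0.03981857, 0.00979671]), 'grip_width': 0.08553677410973297}
```

View pics/side0.png

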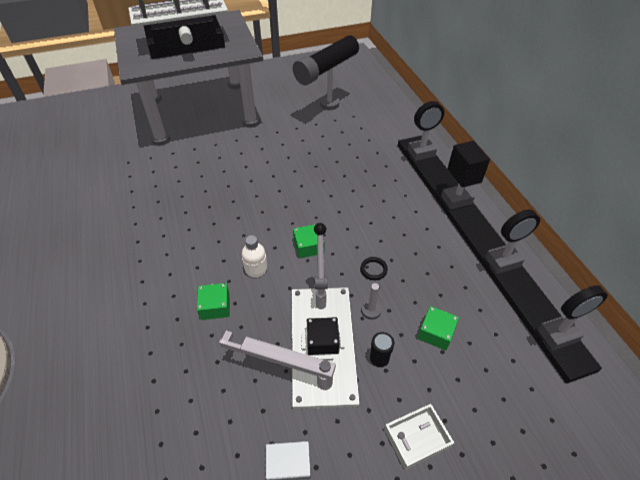

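View pics/top0.png

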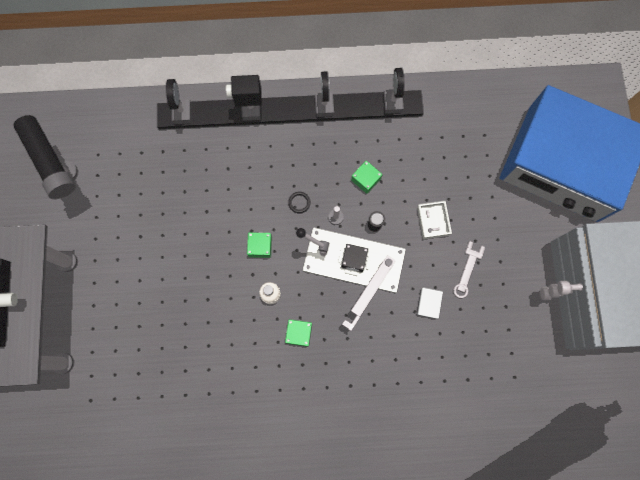

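The top view shows the plate at about (305–405, 230–290), the strap pivot near (388,262), the free end near (348,325) and the knob near (301,233). I'll zoom in on both views.

Run:
```python
import cv2
a=cv2.imread("pics/top0.png")[180:340,240:450]; cv2.imwrite("pics/topz.png",cv2.resize(a,None,fx=3.75,fy=3.75,interpolation=cv2.INTER_CUBIC))
a=cv2.imread("pics/side0.png")[215:415,190:400]; cv2.imwrite("pics/sidez.png",cv2.resize(a,None,fx=3,fy=3,interpolation=cv2.INTER_CUBIC))
```

```text
(no output)
```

View pics/topz.png

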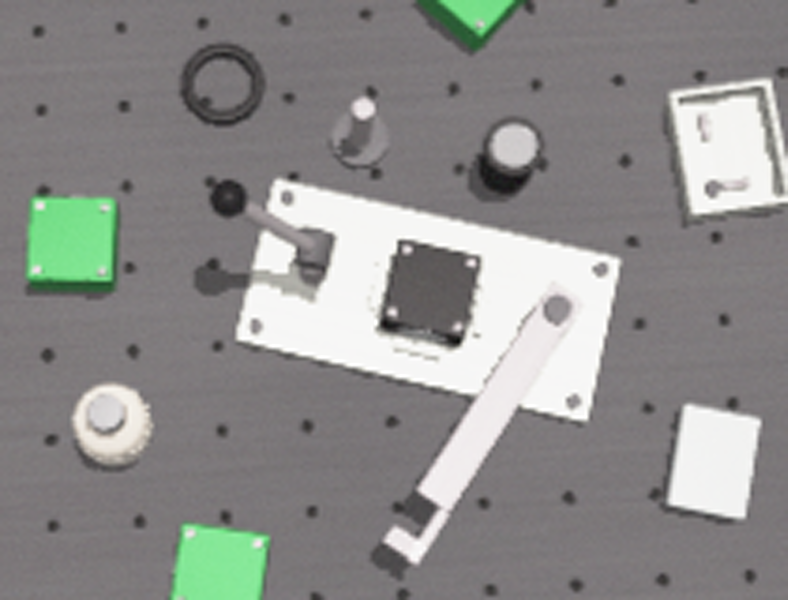

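View pics/sidez.png

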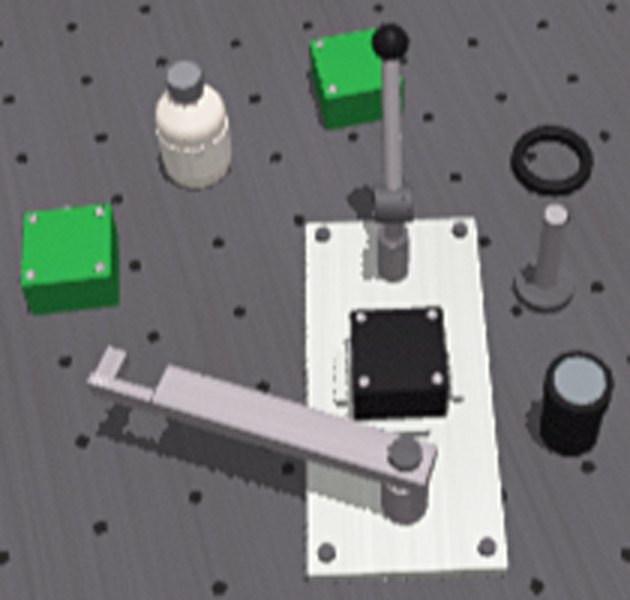

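```bash
cat > h.py <<'E'
import numpy as np, json
from bench import monitor, viewer
from scipy.spatial.transform import Rotation as Ro
def back(n,uv,z):
    c=viewer.calibration(n);K,R,t=c['K'],c['R'],c['t']
    d=R.T@np.linalg.inv(K)@np.array([uv[0],uv[1],1.]); o=-R.T@t
    return o+d*(z-o[2])/d[2]
def proj(n,X):
    c=viewer.calibration(n);p=c['K']@(c['R']@np.array(X)+c['t']);return p[:2]/p[2]
T=lambda u,v:(u/3.75+240,v/3.75+180)
S=lambda u,v:(u/3+190,v/3+215)
E
python3 - <<'E'
from h import *
np.set_printoptions(precision=4,suppress=True)
# local corners: far-left(+x,+y), far-right(+x,-y), near-right, near-left
L=np.array([[.05,.105],[.05,-.105],[-.05,-.105],[-.05,.105]])
def fit(P):
    Lc=L-L.mean(0);Pc=P-P.mean(0);H=Lc.T@Pc
    a=np.arctan2(H[0,1]-H[1,0],H[0,0]+H[1,1]);return P.mean(0),a
for n,f,c in(("top",T,[(275,180),(620,259),(588,421),(237,339)]),("side",S,[(475,219),(508,566),(308,575),(306,221)])):
    P=np.array([back(n,f(*q),.012)[:2] for q in c]);o,a=fit(P)
    R=np.array([[np.cos(a),-np.sin(a)],[np.sin(a),np.cos(a)]])
    print(n,o,np.degrees(a),"res",(P-(L@R.T+o)).ravel())
    toL=lambda p:R.T@(p[:2]-o)
    if n=="top":
        pv=toL(back(n,T(558,308),.070));fe=toL(back(n,T(405,555),.066));kn=[toL(back(n,T(228,198),z)) for z in(.155,.16,.165)]
    else:
        pv=toL(back(n,S(405,452),.070));fe=toL(back(n,S(107,366),.066));kn=[toL(back(n,S(390,43),z)) for z in(.155,.16,.165)]
    d=fe-pv; print("pivot",pv,"end",fe,np.linalg.norm(d),"angle val",np.pi/2+1.75-(np.arctan2(d[1],d[0])%(2*np.pi)),"knob",kn)
E
```

```text
top [ 0.5977 -0.127 ] -16.244464314138234 res [-0.0009 -0.0001 -0.0007  0.001   0.0008 -0.0001  0.0008 -0.0009]
pivot [ 0.0001 -0.0696] end [-0.1527 -0.0161] 0.16189840802629835 angle val 0.5162757897546948 knob [array([0.0006, 0.1182]), array([-0.0005,  0.1178]), array([-0.0016,  0.1175])]
side [ 0.6002 -0.1268] -16.53642800661561 res [-0.001  -0.0016 -0.0002  0.0011  0.0009  0.      0.0003  0.0005]
pivot [-0.0003 -0.0694] end [-0.1472 -0.0157] 0.15648077209663191 angle val 0.5295941372653541 knob [array([-0.0002,  0.1162]), array([-0.0004,  0.1117]), array([-0.0005,  0.1072])]
```

```bash
cat >> h.py <<'E'
O=np.array([.599,-.127]);A=np.radians(-16.4)
C=np.array([[np.cos(A),-np.sin(A)],[np.sin(A),np.cos(A)]])
def w(l): return C@np.array(l[:2])+O
def st(label=""):
    o=monitor.get_obs();R=Ro.from_rotvec(o['orientation']).as_matrix();p=o['tcp_pos']
    print(label,"t",round(o['clock'],2),"tcp",p.round(4),"local",(C.T@(p[:2]-O)).round(4),"yaw_y",np.degrees(np.arctan2(R[1,1],R[0,1])).round(1),"z",R[:,2].round(3),"F",o['contact_force'].round(1),"grip",round(o['grip_width'],4),"q7",o['joints'][6].round(2))
    return p,R
def to(tgt,yawy=None):
    """total shift in tool axes and total turn about tool z to target"""
    o=monitor.get_obs();R=Ro.from_rotvec(o['orientation']).as_matrix();p=o['tcp_pos']
    s=R.T@(np.array(tgt)-p)
    dr=None
    if yawy is not None:
        a=np.radians(yawy);y=np.array([np.cos(a),np.sin(a),0]);z=np.array([0,0,-1.]);G=np.c_[np.cross(y,z),y,z]
        dr=np.degrees(Ro.from_matrix(R.T@G).as_rotvec())
    return s,dr
def strap(v,d,r=.07):
    th=np.pi/2+1.75-v;u=np.array([np.cos(th),np.sin(th)]);pu=np.array([u[1],-u[0]])
    l=np.array([0,-.07])+r*u-d*pu
    return w(l),np.degrees(np.arctan2(pu[1],pu[0])+A)
E
python3 - <<'E'
from h import *
p,R=st();print(proj("top",p),proj("side",p))
for q in[(430,303),(560,290),(500,175),(560,350)]:print(q,back("top",q,.02).round(3),back("top",q,.2).round(3))
t,y=strap(.52,.05);print(t,y,to([*t,.18],y))
E
```

```text
t 0.1 tcp [ 0.2551 -0.6244  0.2304] local [-0.1895 -0.5743] yaw_y -67.8 z [-0.001  0.001 -1.   ] F [-0.   0.2  0. ] grip 0.0855 q7 -0.08
[666.30283799 418.11782282] [ -27.69983626 1242.62065676]
(430, 303) [ 0.493 -0.282  0.02 ] [ 0.476 -0.245  0.2  ]
(560, 290) [ 0.506 -0.565  0.02 ] [ 0.487 -0.488  0.2  ]
(500, 175) [ 0.773 -0.468  0.02 ] [ 0.715 -0.404  0.2  ]
(560, 350) [ 0.38  -0.547  0.02 ] [ 0.379 -0.472  0.2  ]
[ 0.49321482 -0.19356867] 54.07380880109126 (array([ 0.38339531, -0.30868315,  0.05088748]), array([-6.19589034e-02, -9.62822227e-02, -1.21854883e+02]))
```

Emit:
drive_tool(
  commands=[
    {"linear":[0.019,-0.046,0],"dr":[0,0,0],"jaw":1},
    {"linear":[0.019,-0.046,0],"dr":[0,0,0],"jaw":1},
    {"linear":[0.019,-0.046,0],"dr":[0,0,0],"jaw":1},
    {"linear":[0.019,-0.046,0],"dr":[0,0,0],"jaw":1},
    {"linear":[0.019,-0.046,0],"dr":[0,0,0],"jaw":1},
  ],
  force=20,
)

```text
clock: 0.72
tcp_pos: [0.2547, -0.3702, 0.2277]
orientation: [-3.08, -0.599, 0.004]
contact_force: [0.9, 0.6, 0.1]
grip_width: 0.0003
```

Run:
```python
from h import *
st();t,y=strap(.52,.05);print(to([*t,.18],y))
```

```text
t 0.72 tcp [ 0.2547 -0.3702  0.2277] local [-0.2616 -0.3305] yaw_y -68.0 z [-0.003  0.003 -1.   ] F [0.9 0.6 0.1] grip 0.0003 q7 -0.37
(array([ 0.28737272, -0.07412607,  0.04756848]), array([  -0.25524784,   -0.21385174, -122.05998481]))
```

Emit:
drive_tool(
  commands=[
    {"linear":[0.048,-0.0124,0.004],"dr":[0,0,0],"jaw":1},
    {"linear":[0.048,-0.0124,0.004],"dr":[0,0,0],"jaw":1},
    {"linear":[0.048,-0.0124,0.004],"dr":[0,0,0],"jaw":1},
    {"linear":[0.048,-0.0124,0.004],"dr":[0,0,0],"jaw":1},
    {"linear":[0.048,-0.0124,0.004],"dr":[0,0,0],"jaw":1},
    {"linear":[0.048,-0.0124,0.004],"dr":[0,0,0],"jaw":1},
  ],
)

```text
clock: 1.48
tcp_pos: [0.4959, -0.1869, 0.2022]
orientation: [-3.082, -0.591, 0.007]
contact_force: [1.9, -1.7, -1.4]
grip_width: 0.0
```

Emit:
drive_tool(
  commands=[
    {"linear":[0,0,0],"dr":[0,0,-10.5],"jaw":1},
    {"linear":[0,0,0],"dr":[0,0,-10.5],"jaw":1},
    {"linear":[0,0,0],"dr":[0,0,-10.5],"jaw":1},
    {"linear":[0,0,0],"dr":[0,0,-10.5],"jaw":1},
    {"linear":[0,0,0],"dr":[0,0,-10.5],"jaw":1},
    {"linear":[0,0,0],"dr":[0,0,-10.5],"jaw":1},
    {"linear":[0,0,0],"dr":[0,0,-10.5],"jaw":1},
    {"linear":[0,0,0],"dr":[0,0,-10.5],"jaw":1},
  ],
)

```text
clock: 2.48
tcp_pos: [0.4971, -0.181, 0.1987]
orientation: [-1.845, -2.527, 0.001]
contact_force: [0.0, -0.6, 0.5]
grip_width: -0.0001
```

Run:
```python
from h import *
st();t,y=strap(.52,.05);print(to([*t,.12],y))
```

```text
t 2.48 tcp [ 0.4971 -0.181   0.1987] local [-0.0825 -0.0806] yaw_y 17.7 z [-0.011  0.007 -1.   ] F [ 0.  -0.6  0.5] grip -0.0001 q7 0.36
(array([-0.0115146 , -0.00686139,  0.07868901]), array([ -0.27171119,  -0.67933029, -36.32647132]))
```

Emit:
drive_tool(
  commands=[
    {"linear":[-0.003,-0.002,0.01],"dr":[0,0,-9],"jaw":1},
    {"linear":[-0.003,-0.003,0.01],"dr":[0,0,-9],"jaw":1},
    {"linear":[-0.002,-0.003,0.01],"dr":[0,0,-9],"jaw":1},
    {"linear":[-0.002,-0.003,0.01],"dr":[-0.2,-0.6,-9],"jaw":1},
    {"linear":[0,0,0],"dr":[0,0,0],"jaw":1},
  ],
)

```text
clock: 3.1
tcp_pos: [0.4908, -0.1957, 0.1562]
orientation: [-0.946, -2.991, -0.004]
contact_force: [-0.2, -0.1, -0.8]
grip_width: 0.0
```

Run:
```python
from h import *
import cv2
st();t,y=strap(.52,.045);print(to([*t,.056],y))
for n in("top","side"):
    im=viewer.grab_frame(n)[:,:,::-1]
    a=im[180:380,240:490] if n=="top" else im[215:465,190:450]
    cv2.imwrite(f"pics/{n}1.png",cv2.resize(a,None,fx=2.4,fy=2.4,interpolation=cv2.INTER_CUBIC))
```

```text
t 3.1 tcp [ 0.4908 -0.1957  0.1562] local [-0.0844 -0.0964] yaw_y 54.9 z [-0.003  0.004 -1.   ] F [-0.2 -0.1 -0.8] grip 0.0 q7 0.94
(array([-0.00134514,  0.00796337,  0.10016615]), array([ 0.08226186, -0.26905304,  0.81690749]))
```

View pics/side1.png

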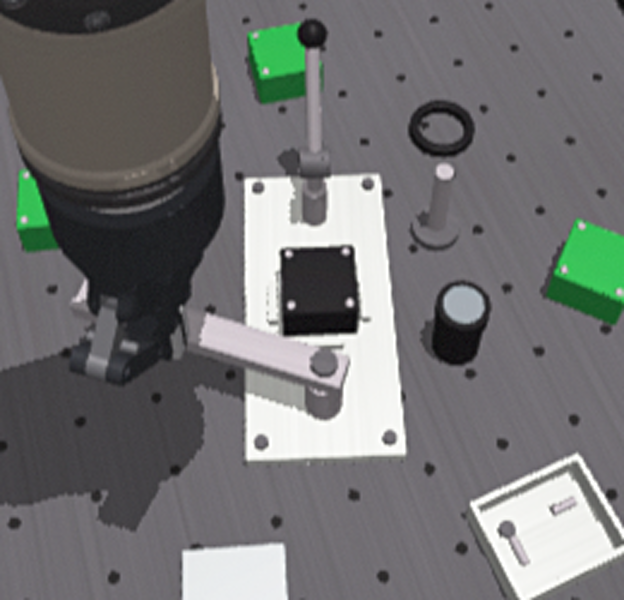

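View pics/top1.png

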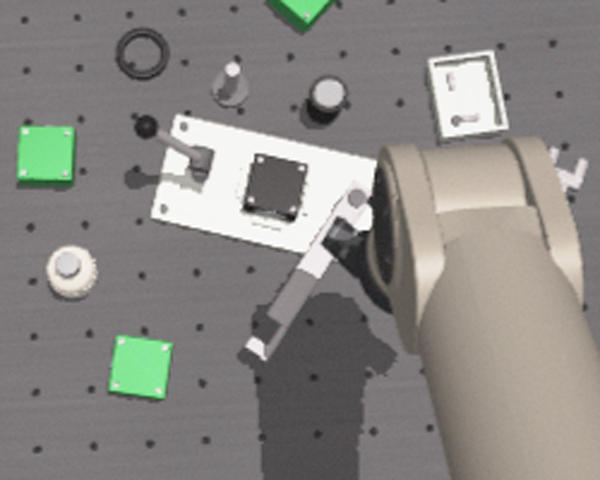

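Emit:
drive_tool(
  commands=[
    {"linear":[0,0,0.03],"dr":[0,0,0],"jaw":1},
    {"linear":[0,0,0.03],"dr":[0,0,0],"jaw":1},
    {"linear":[0,0,0.025],"dr":[0,0,0],"jaw":1},
    {"linear":[0,0,0.012],"dr":[0,0,0],"jaw":1},
    {"linear":[0,0,0.003],"dr":[0,0,0],"jaw":1},
  ],
)

```text
clock: 3.82
tcp_pos: [0.4958, -0.1954, 0.0582]
orientation: [0.965, 2.984, 0.003]
contact_force: [-1.4, 0.2, -0.1]
grip_width: -0.0001
```

Run:
```python
from h import *
import cv2
st();t,y=strap(.52,.03);print(to([*t,.056],y))
for n in("side",):
    im=viewer.grab_frame(n)[:,:,::-1]
    a=im[180:380,240:490] if n=="top" else im[215:465,190:450]
    cv2.imwrite(f"pics/{n}2.png",cv2.resize(a,None,fx=2.4,fy=2.4,interpolation=cv2.INTER_CUBIC))
```

```text
t 3.83 tcp [ 0.4958 -0.1954  0.0582] local [-0.0796 -0.0948] yaw_y 54.2 z [ 0.005  0.    -1.   ] F [-1.4  0.2 -0.1] grip -0.0001 q7 0.82
(array([0.00319049, 0.0199637 , 0.00225256]), array([0.17482918, 0.23784955, 0.08166407]))
```

View pics/side2.png

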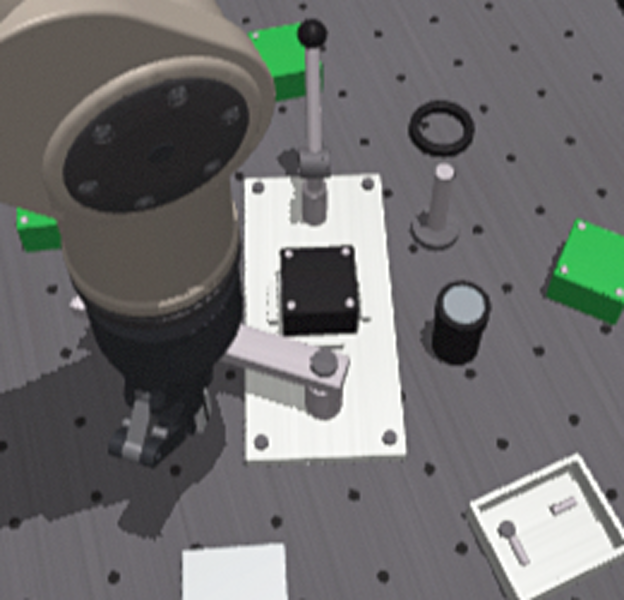

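Emit:
drive_tool(
  commands=[
    {"linear":[0.002,0.01,0.001],"dr":[0,0,0],"jaw":1},
    {"linear":[0.001,0.008,0.001],"dr":[0,0,0],"jaw":1},
    {"linear":[0,0.005,0],"dr":[0,0,0],"jaw":1},
    {"linear":[0,0.004,0],"dr":[0,0,0],"jaw":1},
  ],
)

```text
clock: 4.38
tcp_pos: [0.5121, -0.1703, 0.0587]
orientation: [0.965, 2.98, 0.003]
contact_force: [-2.1, -2.5, -0.4]
grip_width: 0.0003
```

Run:
```python
from h import *
st();t,y=strap(.52,.0255);print(to([*t,.056],y))
```

```text
t 4.38 tcp [ 0.5121 -0.1703  0.0587] local [-0.0712 -0.0661] yaw_y 54.1 z [ 0.009 -0.001 -1.   ] F [-2.1 -2.5 -0.4] grip 0.0003 q7 0.76
(array([ 0.0016199 , -0.00541824,  0.00264046]), array([0.25352062, 0.48325942, 0.05365078]))
```

Emit:
drive_tool(
  commands=[
    {"linear":[0.003,0.01,0.002],"dr":[0,0.5,8],"jaw":1},
    {"linear":[0.003,0.01,0.001],"dr":[0,0,8],"jaw":1},
    {"linear":[0.003,0.01,0.001],"dr":[0,0,8],"jaw":1},
  ],
)

```text
clock: 4.75
tcp_pos: [0.5261, -0.1447, 0.0558]
orientation: [1.589, 2.71, 0.002]
contact_force: [-1.9, -2.3, 4.1]
grip_width: -0.0002
```

Run:
```python
from h import *
import cv2
st()
for v in(.8,.9,1.,1.1):
  t,y=strap(v,.02);print(v,y,to([*t,.056],y)[0].round(4))
for n in("side","top"):
    im=viewer.grab_frame(n)[:,:,::-1]
    a=im[180:380,240:490] if n=="top" else im[215:465,190:450]
    cv2.imwrite(f"pics/{n}3.png",cv2.resize(a,None,fx=2.4,fy=2.4,interpolation=cv2.INTER_CUBIC))
```

```text
t 4.75 tcp [ 0.5261 -0.1447  0.0558] local [-0.0649 -0.0376] yaw_y 29.2 z [ 0.001  0.001 -1.   ] F [-1.9 -2.3  4.1] grip -0.0002 q7 0.35
0.8 38.03099053742822 [-0.0029 -0.0082 -0.0002]
0.9 32.30141258611997 [-0.0002 -0.0015 -0.0002]
1.0 26.571834634811744 [ 0.0018  0.0055 -0.0002]
1.1 20.842256683503507 [ 0.0031  0.0127 -0.0002]
```

View pics/side3.png

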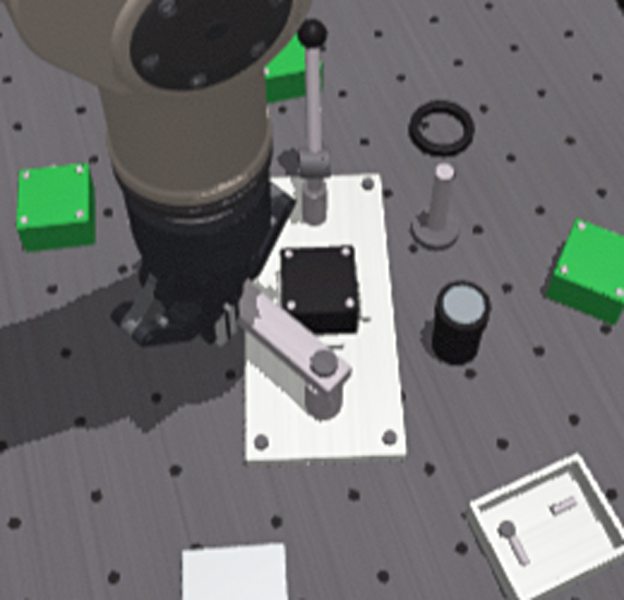

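View pics/top3.png

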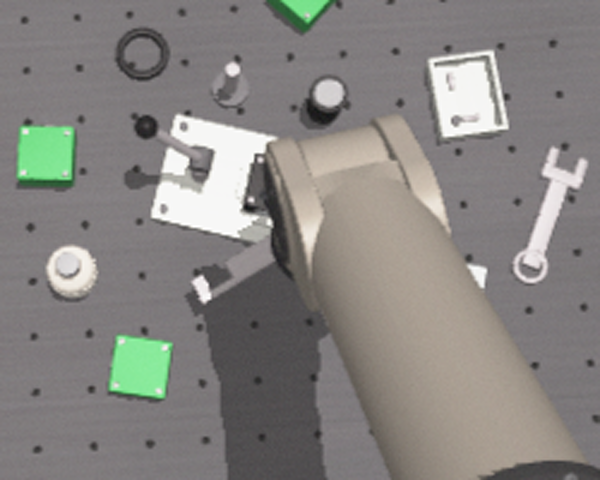

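Emit:
drive_tool(
  commands=[
    {"linear":[0.002,0.008,0.0003],"dr":[0,0,6],"jaw":1},
    {"linear":[0.002,0.008,0.0003],"dr":[0,0,6],"jaw":1},
    {"linear":[0.002,0.008,0.0003],"dr":[0,0,6],"jaw":1},
    {"linear":[0.002,0.008,0.0003],"dr":[0,0,6],"jaw":1},
  ],
)

```text
clock: 5.35
tcp_pos: [0.551, -0.1268, 0.0546]
orientation: [-2.111, -2.323, 0.004]
contact_force: [-3.3, -0.4, 4.5]
grip_width: 0.0004
```

Run:
```python
from h import *
st()
for v in(1.2,1.3,1.4,1.75):
  t,y=strap(v,.02);print(v,y,to([*t,.056],y)[0].round(4))
```

```text
t 5.35 tcp [ 0.551  -0.1268  0.0546] local [-0.0461 -0.0133] yaw_y 5.5 z [-0.004  0.    -1.   ] F [-3.3 -0.4  4.5] grip 0.0004 q7 -0.04
1.2 15.11267873219527 [-0.0041 -0.0098 -0.0013]
1.3 9.383100780887052 [-0.0013 -0.003  -0.0014]
1.4 3.6535228295788174 [ 0.0008  0.0039 -0.0014]
1.75 -16.400000000000002 [ 0.0027  0.0292 -0.0015]
```

Emit:
drive_tool(
  commands=[
    {"linear":[0.002,0.008,-0.001],"dr":[0,0,6.5],"jaw":1},
    {"linear":[0.001,0.008,-0.0005],"dr":[0,0,6.5],"jaw":1},
    {"linear":[0.001,0.006,0],"dr":[0,0,5],"jaw":1},
  ],
)

```text
clock: 5.72
tcp_pos: [0.5699, -0.1216, 0.0549]
orientation: [-2.443, -1.962, 0.011]
contact_force: [-2.0, 1.6, 3.6]
grip_width: -0.0003
```

Run:
```python
from h import *
st()
for v in(1.7,1.75):
  t,y=strap(v,.02);print(v,y,to([*t,.056],y))
```

```text
t 5.72 tcp [ 0.5699 -0.1216  0.0549] local [-0.0295 -0.003 ] yaw_y -12.5 z [-0.011  0.002 -1.   ] F [-2.   1.6  3.6] grip -0.0003 q7 -0.3
1.7 -13.535211024345882 (array([ 0.00149348,  0.00609736, -0.00116412]), array([-0.61666918,  0.01649607,  1.06439803]))
1.75 -16.400000000000002 (array([ 0.00233997,  0.00963703, -0.00120238]), array([-0.61617599,  0.03191183,  3.92915932]))
```

Push in smaller steps towards the stop and watch the force.

Emit:
drive_tool(
  commands=[
    {"linear":[0.001,0.004,-0.0005],"dr":[-0.5,0,2.5],"jaw":1},
    {"linear":[0.001,0.003,0],"dr":[0,0,1.5],"jaw":1},
    {"linear":[0,0.002,0],"dr":[0,0,0],"jaw":1},
  ],
)

```text
clock: 6.1
tcp_pos: [0.5762, -0.1213, 0.0547]
orientation: [-2.507, -1.883, 0.01]
contact_force: [-7.5, 3.9, 9.4]
grip_width: 0.0003
```

Run:
```python
from h import *
import cv2
st()
for n in("side","top"):
    im=viewer.grab_frame(n)[:,:,::-1]
    a=im[180:380,240:490] if n=="top" else im[215:465,190:450]
    cv2.imwrite(f"pics/{n}4.png",cv2.resize(a,None,fx=2.4,fy=2.4,interpolation=cv2.INTER_CUBIC))
```

```text
t 6.1 tcp [ 0.5762 -0.1213  0.0547] local [-0.0235 -0.0009] yaw_y -16.2 z [-0.009  0.001 -1.   ] F [-7.5  3.9  9.4] grip 0.0003 q7 -0.36
```

View pics/side4.png

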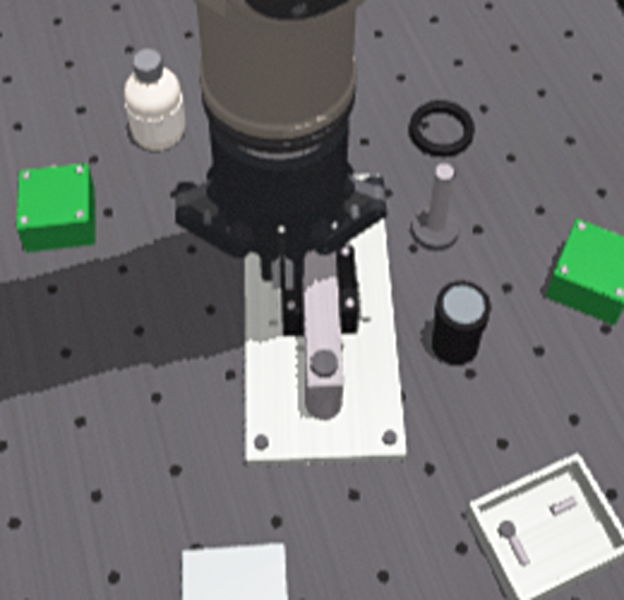

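View pics/top4.png

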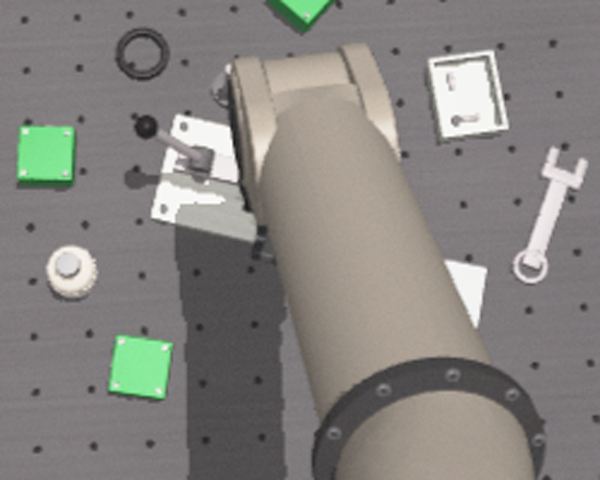

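Emit:
drive_tool(
  commands=[
    {"linear":[0,0.002,-0.0005],"dr":[0,0,0],"jaw":1},
    {"linear":[0,0.002,-0.0005],"dr":[0,0,0],"jaw":1},
  ],
)

```text
clock: 6.45
tcp_pos: [0.576, -0.1213, 0.055]
orientation: [-2.497, -1.885, 0.019]
contact_force: [-7.0, 1.8, 4.3]
grip_width: 0.0
```

Run:
```python
from h import *
st()
```

```text
t 6.45 tcp [ 0.576  -0.1213  0.055 ] local [-0.0237 -0.001 ] yaw_y -15.9 z [-0.017  0.003 -1.   ] F [-7.   1.8  4.3] grip 0.0 q7 -0.35
```

Emit:
drive_tool(
  commands=[
    {"linear":[0,0.005,0],"dr":[-0.6,0,0],"jaw":1},
    {"linear":[0,0.006,0],"dr":[-0.5,0,0],"jaw":1},
  ],
)

```text
clock: 6.7
tcp_pos: [0.576, -0.1213, 0.0529]
orientation: [-2.492, -1.891, 0.025]
contact_force: [-18.5, 6.1, 16.2]
grip_width: -0.0002
```

Run:
```python
from h import *
st()
```

```text
t 6.7 tcp [ 0.576  -0.1213  0.0529] local [-0.0236 -0.0011] yaw_y -15.6 z [-0.021  0.001 -1.   ] F [-18.5   6.1  16.2] grip -0.0002 q7 -0.35
```

Emit:
drive_tool(
  commands=[
    {"linear":[0,-0.015,-0.002],"dr":[0,0,0],"jaw":1},
    {"linear":[0,-0.025,-0.005],"dr":[0.6,0,0],"jaw":1},
    {"linear":[0,-0.01,-0.04],"dr":[0.6,0,0],"jaw":1},
    {"linear":[0,0,-0.05],"dr":[0,0,0],"jaw":1},
    {"linear":[0,-0.04,-0.05],"dr":[0,0,0],"jaw":1},
    {"linear":[0,-0.04,0],"dr":[0,0,0],"jaw":1},
  ],
)

```text
clock: 7.45
tcp_pos: [0.4576, -0.0888, 0.2062]
orientation: [-2.468, -1.895, 0.041]
contact_force: [-0.0, 0.0, -0.3]
grip_width: -0.0001
```

Run:
```python
from h import *
import cv2
st()
for n in("side","top"):
    im=viewer.grab_frame(n)[:,:,::-1]
    a=im[180:380,240:490] if n=="top" else im[215:415,190:400]
    cv2.imwrite(f"pics/{n}5.png",cv2.resize(a,None,fx=3,fy=3,interpolation=cv2.INTER_CUBIC))
print(proj("top",[*w([0,.092]),.066]),proj("side",[*w([0,.092]),.066]))
```

```text
t 7.45 tcp [ 0.4576 -0.0888  0.2062] local [-0.1464 -0.0033] yaw_y -15.0 z [-0.039  0.008 -0.999] F [-0.   0.  -0.3] grip -0.0001 q7 -0.28
[313.74575267 244.60333786] [319.83489433 276.22740333]
```

View pics/side5.png

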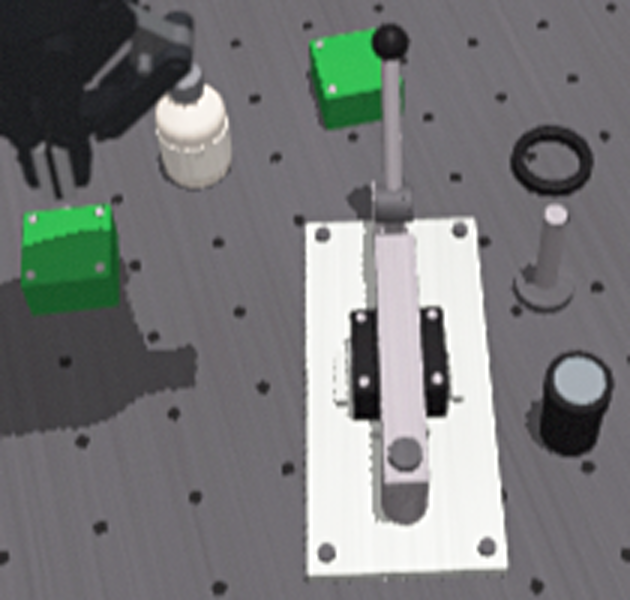

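View pics/top5.png

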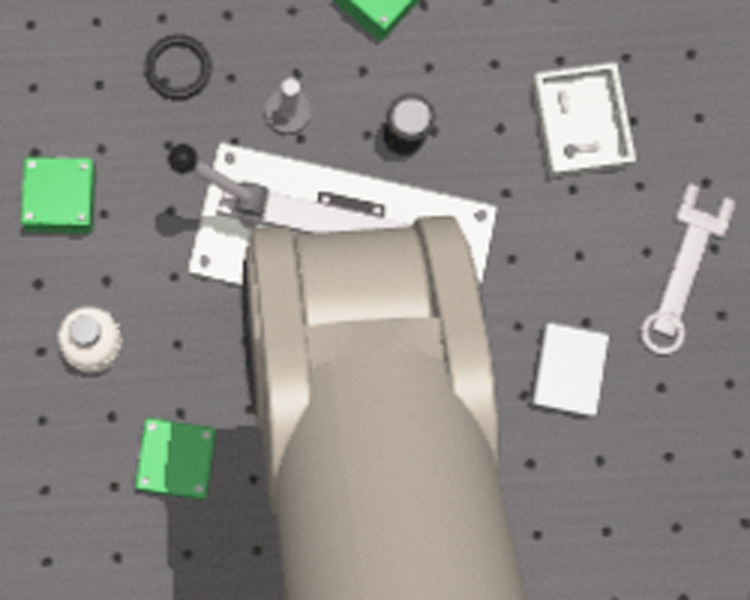

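Run:
```python
from h import *
print(to([*w([0,.075]),.2],-16.4))
```

```text
(array([ 0.07545212,  0.15306241, -0.00409026]), array([-2.72677242,  0.30630835,  1.45635775]))
```

Emit:
drive_tool(
  commands=[
    {"linear":[0.025,0.04,0],"dr":[-1.4,0.1,0.7],"jaw":1},
    {"linear":[0.025,0.04,0],"dr":[-1.3,0.2,0.7],"jaw":1},
    {"linear":[0.02,0.04,0],"dr":[0,0,0],"jaw":1},
    {"linear":[0.006,0.03,0],"dr":[0,0,0],"jaw":1},
    {"linear":[0,0,0],"dr":[0,0,0],"jaw":1},
  ],
)

```text
clock: 8.18
tcp_pos: [0.6247, -0.0576, 0.1993]
orientation: [2.508, 1.886, 0.003]
contact_force: [-0.5, 1.2, 0.7]
grip_width: -0.0001
```

Run:
```python
from h import *
st();print(to([*w([0,.075]),.128],-16.4))
```

```text
t 8.18 tcp [ 0.6247 -0.0576  0.1993] local [0.0051 0.0739] yaw_y -16.1 z [ 0.004 -0.002 -1.   ] F [-0.5  1.2  0.7] grip -0.0001 q7 -0.43
(array([ 0.00118888, -0.00538513,  0.07125259]), array([0.23444252, 0.02226867, 0.28197065]))
```

Emit:
drive_tool(
  commands=[
    {"linear":[0,-0.004,0.025],"dr":[0,0,0],"jaw":1},
    {"linear":[0,-0.001,0.025],"dr":[0,0,0],"jaw":1},
    {"linear":[0,0,0.016],"dr":[0,0,0],"jaw":1},
    {"linear":[0,0,0.003],"dr":[0,0,0],"jaw":1},
  ],
)

```text
clock: 8.68
tcp_pos: [0.6198, -0.0573, 0.1274]
orientation: [2.506, 1.889, 0.003]
contact_force: [0.9, -0.5, 0.5]
grip_width: 0.0002
```

Run:
```python
from h import *
import cv2
st();print(to([*w([0,.085]),.128],-16.4))
for n in("side",):
    im=viewer.grab_frame(n)[:,:,::-1]
    a=im[180:380,240:490] if n=="top" else im[195:395,210:420]
    cv2.imwrite(f"pics/{n}6.png",cv2.resize(a,None,fx=3,fy=3,interpolation=cv2.INTER_CUBIC))
```

```text
t 8.68 tcp [ 0.6198 -0.0573  0.1274] local [0.0002 0.0727] yaw_y -16.0 z [ 0.003 -0.001 -1.   ] F [ 0.9 -0.5  0.5] grip 0.0002 q7 -0.46
(array([ 0.01226239, -0.00014497, -0.00059099]), array([0.20961752, 0.02687109, 0.4204727 ]))
```

View pics/side6.png

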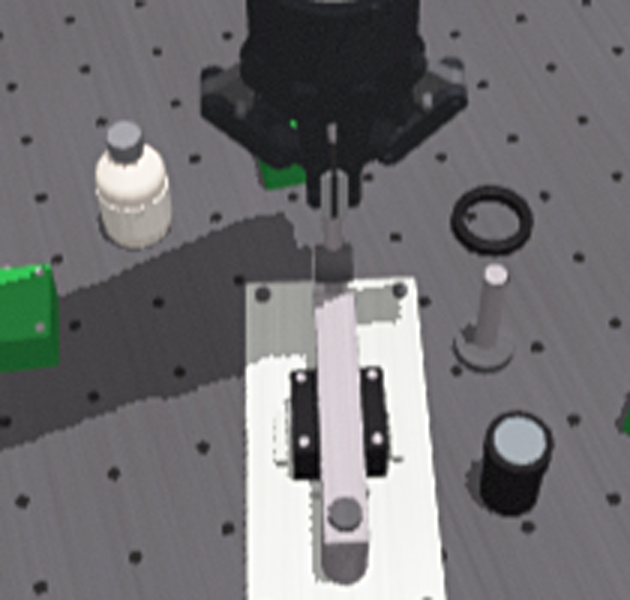

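Emit:
drive_tool(
  commands=[
    {"linear":[0.008,0,0],"dr":[0,0,0],"jaw":1},
    {"linear":[0.006,0,0],"dr":[0,0,0],"jaw":1},
    {"linear":[0.006,0,0.002],"dr":[0,0,0],"jaw":1},
    {"linear":[0.006,0,0.003],"dr":[0,0,0],"jaw":1},
  ],
)

```text
clock: 9.22
tcp_pos: [0.6279, -0.0349, 0.1249]
orientation: [2.504, 1.883, 0.0]
contact_force: [-2.3, -5.4, 0.6]
grip_width: -0.0002
```

Run:
```python
from h import *
st();print(to([*w([0,.110]),.1133],-16.4))
```

```text
t 9.22 tcp [ 0.6279 -0.0349  0.1249] local [0.0017 0.0965] yaw_y -16.1 z [ 0.005 -0.007 -1.   ] F [-2.3 -5.4  0.6] grip -0.0002 q7 -0.5
(array([ 0.01353533, -0.00172828,  0.01150266]), array([0.38995716, 0.29014867, 0.28426351]))
```

Emit:
drive_tool(
  commands=[
    {"linear":[0.007,-0.001,0.006],"dr":[0.4,0.3,0],"jaw":1},
    {"linear":[0.007,-0.001,0.006],"dr":[0,0,0],"jaw":1},
    {"linear":[0.005,0,0.008],"dr":[0,0,0],"jaw":1},
  ],
)

```text
clock: 9.6
tcp_pos: [0.6327, -0.0186, 0.1061]
orientation: [2.51, 1.882, -0.001]
contact_force: [-2.3, -2.6, 5.0]
grip_width: 0.0001
```

Run:
```python
from h import *
import cv2
st();print(to([*w([0,.1245]),.0876],-16.4))
for n in("side",):
    im=viewer.grab_frame(n)[:,:,::-1]
    a=im[180:380,240:490] if n=="top" else im[195:395,210:420]
    cv2.imwrite(f"pics/{n}7.png",cv2.resize(a,None,fx=3,fy=3,interpolation=cv2.INTER_CUBIC))
```

```text
t 9.6 tcp [ 0.6327 -0.0186  0.1061] local [0.0018 0.1135] yaw_y -16.3 z [ 0.003 -0.004 -1.   ] F [-2.3 -2.6  5. ] grip 0.0001 q7 -0.54
(array([ 0.01104441, -0.00180068,  0.01850435]), array([0.20695241, 0.18696871, 0.12673496]))
```

View pics/side7.png

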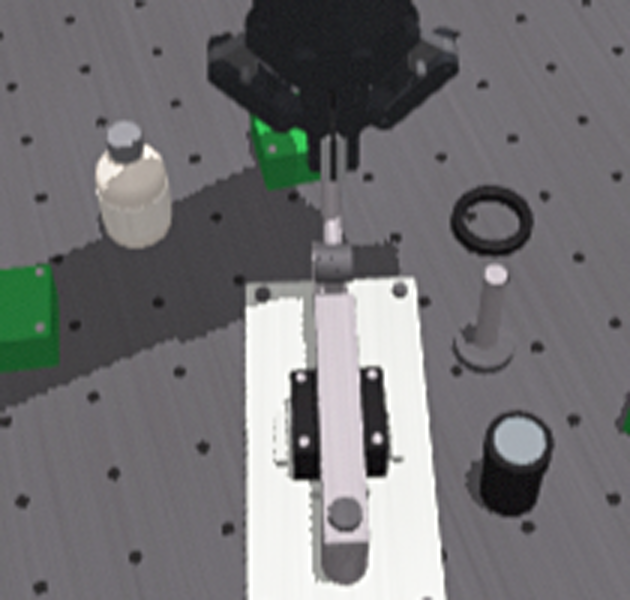

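The lever is following the finger. I'll press it on down.

Emit:
drive_tool(
  commands=[
    {"linear":[0.004,-0.001,0.007],"dr":[0,0,0],"jaw":1},
    {"linear":[0.003,-0.001,0.008],"dr":[0,0,0],"jaw":1},
    {"linear":[0.002,0,0.006],"dr":[0,0,0],"jaw":1},
    {"linear":[0.001,0,0.003],"dr":[0,0,0],"jaw":1},
  ],
)

```text
clock: 10.15
tcp_pos: [0.635, -0.0101, 0.0856]
orientation: [2.507, 1.877, -0.003]
contact_force: [-17.0, -6.7, 42.1]
grip_width: -0.0001
```

Run:
```python
from h import *
st();print(to([*w([0,.1245]),.0876],-16.4))
```

```text
t 10.15 tcp [ 0.635  -0.0101  0.0856] local [0.0016 0.1223] yaw_y -16.4 z [ 0.004 -0.009 -1.   ] F [-17.   -6.7  42.1] grip -0.0001 q7 -0.56
(array([ 0.0022117 , -0.00154387, -0.00200738]), array([0.35882283, 0.41634593, 0.04226538]))
```

Emit:
drive_tool(
  commands=[
    {"linear":[0,0,-0.01],"dr":[0,0,0],"jaw":1},
    {"linear":[0,0,-0.04],"dr":[0,0,0],"jaw":1},
    {"linear":[0,0,-0.05],"dr":[0,0,0],"jaw":1},
    {"linear":[-0.02,-0.05,-0.03],"dr":[0,0,0],"jaw":1},
    {"linear":[-0.02,-0.06,0],"dr":[0,0,0],"jaw":1},
    {"linear":[0,-0.05,0],"dr":[0,0,0],"jaw":1},
    {"linear":[0,0,0],"dr":[0,0,0],"jaw":1},
  ],
)

```text
clock: 11.02
tcp_pos: [0.4638, 0.0085, 0.2158]
orientation: [-2.504, -1.894, -0.005]
contact_force: [0.6, 0.7, 0.0]
grip_width: -0.0001
```

Run:
```python
from h import *
import cv2
st()
for n in("side","top"):
    im=viewer.grab_frame(n)[:,:,::-1]
    a=im[180:380,240:490] if n=="top" else im[195:395,210:420]
    cv2.imwrite(f"pics/{n}8.png",cv2.resize(a,None,fx=3,fy=3,interpolation=cv2.INTER_CUBIC))
for d in(4,10,15):
    f=np.radians(d);k=[*w([0,.07+.09*np.cos(f)]),.078+.09*np.sin(f)]
    print(d,"top px",(proj("top",k)-[240,180])*3,"side px",(proj("side",k)-[210,195])*3)
```

```text
t 11.03 tcp [0.4638 0.0085 0.2158] local [-0.168   0.0918] yaw_y -15.8 z [ 0.001  0.003 -1.   ] F [0.6 0.7 0. ] grip -0.0001 q7 -0.5
4 top px [126.71408763 166.44874471] side px [324.60094324 129.17257638]
10 top px [127.57950635 163.83270273] side px [324.64615469 119.9728877 ]
15 top px [129.36736934 161.90618676] side px [324.7370121  113.30403958]
```

View pics/side8.png

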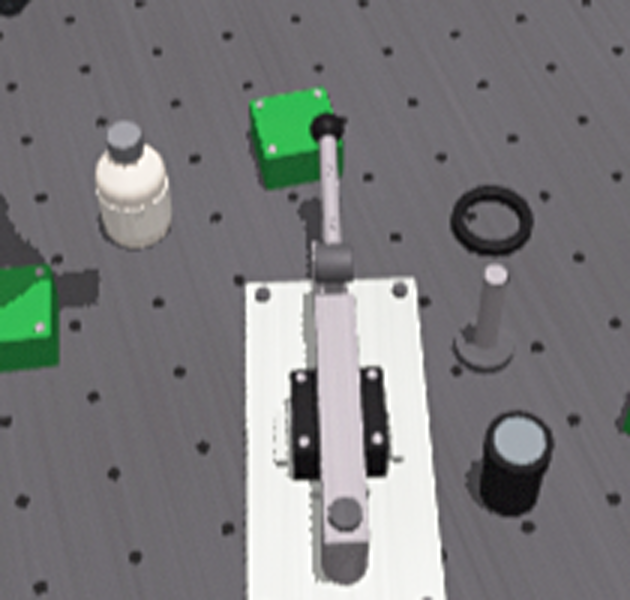

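View pics/top8.png

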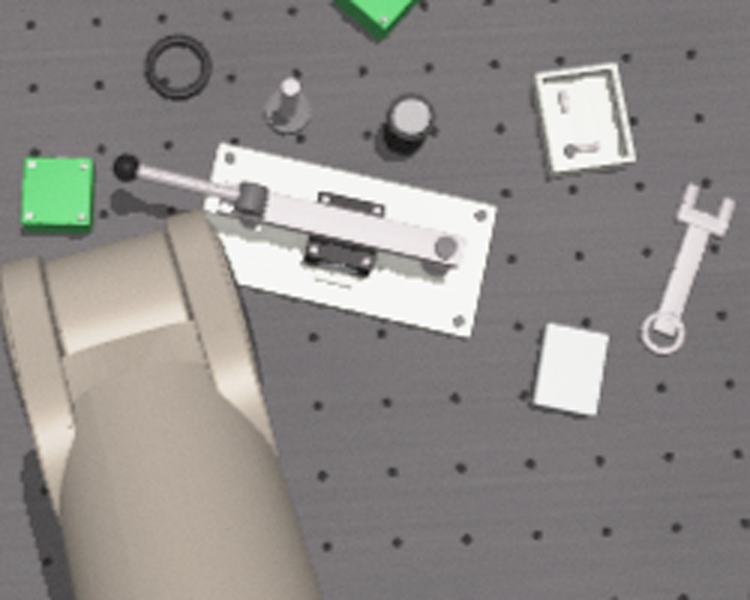

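The knob is at side (327,127) and top (126,167). That matches the prediction for 4° above the level. The strap lies along the plate, the block is in its nest and the neighbours have not moved.

Run:
```python
from bench import job
print(job.hand_in())
```

```text
the job is handed in; nothing more can be done
None
```

The optic block is clamped and the job is handed in, at about 11 s of the 51 s allowed. With the jaws shut, I pushed the strap round with the outside of a finger. It stopped moving at about 19 N, and a picture showed it lying along the plate at the cam post. Only then did I press the cam lever down, until the force rose to about 46 N (42 N of it vertical).

**Final checks:**
- **Lever:** the knob was within 1–3 px (in 3x enlarged pictures) of where it should be at the 4° stop, in both views.
- **Strap and block:** the strap was still along the plate and the block was in its nest.
- **Surroundings:** the objects beside the clamp looked unmoved. In the last pictures the arm hid one green look-alike block in the top view, and the side crop caught only part of it. It sat in its place in the earlier views.
- **Robot:** it was clear of everything, with a contact force of about 1 N or less.

**Disagreements:**
- **Strap contact distance:** the finger sat about 20 mm from the strap's centre line at first contact and 23.6 mm at the stop, against the 25.5 mm I had expected. I judged the strap home by the force and the picture instead.
- **Upward force:** the push on the strap also showed an upward force of up to 16 N that I did not explain.

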